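Dress a clamp frame on the blade bar: long side, then broad end

ROBOT

A 7-joint arm with a two-finger parallel gripper is mounted at the origin on the work surface. World frame = base frame: x ahead of the robot, y to its left, z up, the work surface at z = 0. Lengths are in m, angles in rad, forces in N, time in s.
With the tool pointing down it reaches from about 0.4 to 0.85 m from the base axis. Payload 4.5 kg.
Tool frame: the origin (TCP) lies midway between the tips of the shut fingers; the grasp point (between the pads) lies arm.grasp_offset behind it (arm.grasp_offset is the distance from the TCP to the grasp point, in m); z points along the fingers, y is the line along which they close (so a half turn about z gives the same grasp; the last joint's range is limited). The gripper opens to 85 mm and grips with 20 to 120 N. Pads are 22 mm wide; open, the fingers measure 114 mm over their backs; the gripper's body (76 mm by 85 mm) begins 54 mm behind the grasp point. The pads swing forward as they close: fully open they stand 13 mm farther back than shut.
Start: joints at [1.327, 0.689, -0.195, 1.565, 0.157, 0.902, -0.215], TCP at [0.171, -0.601, 0.231] pointing down, gripper open.
Joint ranges: [-3.01, 3.01], [-0.46, 2.08], [-1.47, 1.51], [0.13, 2.56], [-1, 4.14], [0.04, 2.09], [-2.66, 2.66]. Speed limits (rad/s): [2.57, 2.57, 3.14, 3.14, 3.14, 3.14, 3.14].

INTERFACE

Orientations are given as a unit quaternion [w, x, y, z].
In Python, from workcell import arm gives the robot as it stands.
- The arm moves only by the shell command python3 -m crank 'ROWS' [OPENING] [FORCE]. ROWS is JSON, one flat list of numbers, 6 for each row, row after row: the shift along the tool's x, y, z in m, then the turn, a rotation vector about the tool's x, y, z in rad. In form: [dx, dy, dz, wx, wy, wz, dx, dy, dz, wx, wy, wz, ...]. A call has 1 to 20 rows; each row is the pose to reach, as a shift and turn from the pose commanded when the call began, along the tool's axes at that moment; what a row does not reach only later rows make up. A row lasts 1/12 s, in which the tool goes at most 41.7 mm and 7.16 degrees, less where a joint would pass 70% of its speed; a pose out of reach is approached as far as the arm can. A call with a gripper value outside its range is refused whole. OPENING is the gripper command: -1 is fully open, 1 is shut, values between are in proportion, set as the call begins (- or left out, the last holds). The fingers move at their own pace and stop on an object; FORCE is the grip in N (left out, the last holds). Time passes only in rows, so rows that repeat a pose let the fingers close. It gives the time, the measured TCP pose, the force, the opening and the grip force at its end, in the units of the state.
- arm.sense(): the state, without advancing time (a new reading comes with each control period).
- arm.grab_frame(name): name is "side" or "top"; returns a dict with "img" (384x512x3 uint8, red, green, blue), "fx", "fy", "cx", "cy" (pixels), "R" (3x3) and "t" (3): a world point X has camera coordinates R X + t. Camera axes: x right, y down, z forward; pixel columns grow to the right and rows downward; lengths in m; the calibration is good to about 2 mm. A picture is of the moment at which its call begins. There is no depth.
- arm.close_job(): hands the job in; it is judged then, once.
The state is a dict: "time_s": time; "joint_positions": joint angles; "qvel": joint speeds; "joint_torque": joint torques, N m; "tcp_pos": TCP position; "tcp_rot": TCP orientation; "ft_force": force on the tool from outside, world axes, zero at the start; "ft_torque": the same for the moment, N m; "gripper_width": finger opening in m; "finger_force": force on a finger pad.
Only numpy, scipy, OpenCV 4.12 (cv2) and the standard library are available. Lean on these libraries where they do the work, as an engineer would, in place of code of your own. Each camera call takes 0.05 s, during which the arm holds its last target. There are 200 camera calls.

TASK

Dress two edges of the aluminium clamp frame on the straight blade bar bolted to the bench. Slide the frame up to the bar and press either one of its long sides flush against the blade for a moment; then back it off, turn it a quarter turn, press its broad end flush against the blade for a moment, and leave it lying there flush, well within the bar's length. Keep the frame flat on the bench the whole time (slide it, do not lift it), and leave the other things where they are.

Things in the scene. Friction and masses are not known exactly. Their poses are not given: they have to be found in the camera images.
- frame: Loose aluminium frame, 120 long (x) x 90 wide (y) x 24 high, 0.5 kg. Origin: centre of underside; z up, +x to the broad end. A window goes right through: x -46 to +30, y -17 to +17, so the broad end wall is 30 thick (two dark screw heads on it, 2 proud, at x 45, y +-26), the other end wall 14, the long walls 28. Fingertips fit in the window to hook and turn it.
- window (a point): Centre of the frame's window, at half the frame's height (x = -8, y = 0, z = 12 in the frame); axes as frame.
- broad_end (a point): Middle of the outer face of the broad end (frame x = +60), 12 above the underside; axes as frame, x is the outward normal.
- long_side_l (a point): Middle of the outer face of the long side at frame y = +45, 12 above the underside; axes as frame.
- long_side_r (a point): Middle of the outer face of the long side at frame y = -45, 12 above the underside; axes as frame.
- bar: Fixed blade bar: steel bent bracket, 280 long (its y), upright blade 8 thick and 26 high, with a 6 high bolted foot behind it reaching to x = 53 (bolt heads to 12 high). Origin at the middle of the foot of the blade's working face; the working face is the plane x = 0 and looks to -x, roughly towards the robot.
- bar_face (a point): Middle of the working face of the blade, 12 above the bench; axes as bar (x points into the bar, y along it, z up).
- dish: Bystander: shallow glass dish, 84 across, 16 high. Origin at the centre of its underside.
- vial: Bystander: small amber jar with black cap, 40 across, 62 high. Origin at the centre of its underside.
- knob: Bystander: steel turned knob standing on its wide end, 36 across, 34 high. Origin at the centre of its underside.
There are look-alikes about, which are no part of the job. Of the things shaped like the frame, the aluminium one is meant.

How it is judged:
On the way, in this order (a step that is already met when the one before it is completed fails the run):
1. a long side of the frame is pressed flush against the blade (((x of long_side_l in the frame of bar_face between -0.003 and 0.003 m and y of long_side_l in the frame of bar_face between -0.08 and 0.08 m and angle between the y axis of frame and the x axis of bar, either way round below 0.05 rad and contact force between frame and bar above 0.3 N) or (x of long_side_r in the frame of bar_face between -0.003 and 0.003 m and y of long_side_r in the frame of bar_face between -0.08 and 0.08 m and angle between the y axis of frame and the x axis of bar, either way round below 0.05 rad and contact force between frame and bar above 0.3 N))), for 0.2 s.
2. the frame has been turned and its broad end is pressed flush against the blade (x of broad_end in the frame of bar_face between -0.003 and 0.003 m and y of broad_end in the frame of bar_face between -0.08 and 0.08 m and angle between the x axis of frame and the x axis of bar, either way round below 0.05 rad and contact force between frame and bar above 0.3 N), for 0.2 s.
At the end, for the whole second after the job is handed in: The frame lies flat and at rest on the bench with its broad end flush against the blade: the middle of that end within 3 mm of the working face and within 80 mm of the bar's middle, square to it within 0.05 rad (x of broad_end in the frame of bar_face between -0.003 and 0.003 m and y of broad_end in the frame of bar_face between -0.08 and 0.08 m and angle between the x axis of frame and the x axis of bar, either way round below 0.05 rad and angle between frame's own z axis and vertical below 0.05 rad and height (world z) of frame below 0.004 m and linear speed of frame below 0.01 m/s and angular speed of frame below 0.05 rad/s); the robot touches nothing.
It fails at once if the frame is lifted off the bench or tipped (15 mm, 0.25 rad) (height (world z) of frame above 0.015 m or angle between frame's own z axis and vertical above 0.25 rad).
It fails at once if the dish is moved by more than 20 mm or tipped (distance of dish from where it was at the start of the episode above 0.02 m or angle between dish's own z axis and vertical above 0.4 rad).
It fails at once if the vial is moved by more than 20 mm or tipped (distance of vial from where it was at the start of the episode above 0.02 m or angle between vial's own z axis and vertical above 0.4 rad).
It fails at once if the knob is moved by more than 20 mm or tipped (distance of knob from where it was at the start of the episode above 0.02 m or angle between knob's own z axis and vertical above 0.4 rad).
It also fails if it takes over 72 s, if anything falls off the work surface, if the arm or the gripper's body presses on something with over 40 N, if the wrist force passes 120 N, or if a joint passes its speed limit or range.

## Working session

There is one attempt and no reset: what is moved stays moved. The work goes in short steps, Python scripts to look and compute and a shell command to move; the robot and the scene stay as the last step left them, time stands still between calls to the robot, and variables do not carry over. Pictures are saved under pics/ and viewed, at most 10 in all, crops included, and the job is handed in when it is done.

```bash
mkdir -p pics; python3 - <<'E'
from workcell import arm
import cv2,json
s=arm.sense();print({k:s[k] for k in("time_s","tcp_pos","tcp_rot","ft_force","gripper_width")},arm.grasp_offset)
for n in("top","side"):
    f=arm.grab_frame(n);cv2.imwrite(f"pics/{n}0.png",cv2.resize(f["img"][:,:,::-1],(800,600),interpolation=cv2.INTER_CUBIC))
    print(n,f["fx"],f["fy"],f["cx"],f["cy"],f["R"],f["t"])
E
```

```text
{'time_s': 0.0, 'tcp_pos': array([ 0.17116244, -0.60043031,  0.23046584]), 'tcp_rot': array([-9.13337429e-04,  9.90358858e-01,  1.38522387e-01, -2.15994435e-04]), 'ft_force': array([-0.19668216,  0.38121925,  0.04627915]), 'gripper_width': 0.08525654037531134} 0.0187
top 443.86227323118374 443.86227323118374 258.87017591339145 193.5212253337856 [[-0.02736291 -0.99955278  0.01206286]
 [-0.99245149  0.02572141 -0.11991016]
 [ 0.11954626 -0.01525289 -0.99271146]] [-0.00382629  0.52823004  1.27024168]
side 359.6197025208853 359.6197025208853 252.03214876461092 186.82748106295745 [[ 0.98591934 -0.16717056  0.00412907]
 [-0.1169087  -0.70672526 -0.69776197]
 [ 0.11956338  0.6874543  -0.7163178 ]] [-0.50296704  0.08729227  0.78090079]
```

View pics/top0.png

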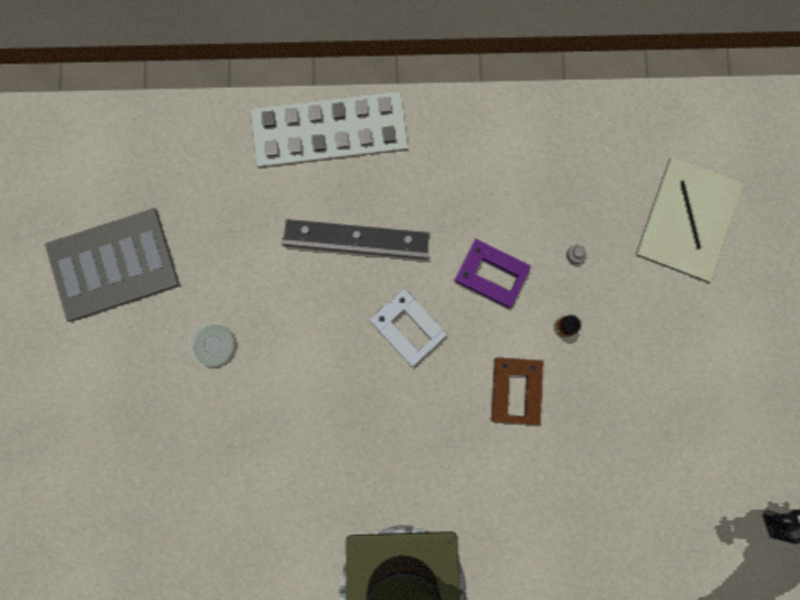

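View pics/side0.png

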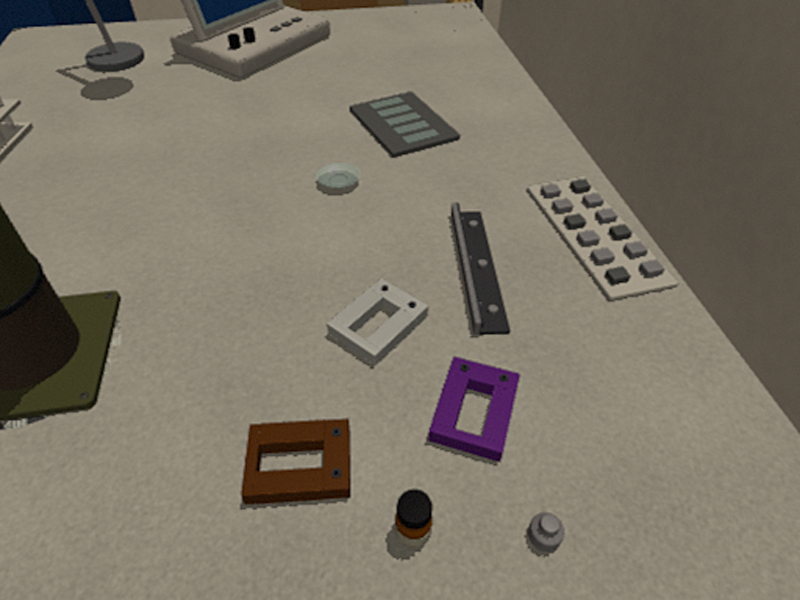

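The top picture shows the aluminium frame at about (408,328), with its screws at (382,318) and (403,299), so the broad end points up-left. The blade bar runs from (284,243) to (430,258). The purple and brown frames are look-alikes. I'll enlarge the area to read corners.

```bash
cat > h.py <<'E'
from workcell import arm
import numpy as np,cv2
def ray(f,u,v,z):
    R=np.array(f["R"]);t=np.array(f["t"]);c=-R.T@t
    d=R.T@np.array([(u-f["cx"])/f["fx"],(v-f["cy"])/f["fy"],1]);return (c+d*(z-c[2])/d[2])
def proj(f,X):
    X=np.atleast_2d(X)@np.array(f["R"]).T+np.array(f["t"]);return np.c_[X[:,0]/X[:,2]*f["fx"]+f["cx"],X[:,1]/X[:,2]*f["fy"]+f["cy"]]
def crop(f,name,u0,v0,w,h,k):
    cv2.imwrite(name,cv2.resize(f["img"][v0:v0+h,u0:u0+w,::-1],None,fx=k,fy=k,interpolation=cv2.INTER_CUBIC))
E
python3 - <<'E'
from h import *
f=arm.grab_frame("top")
crop(f,"pics/c0.png",170,130,130,110,6)
E
```

```text
(no output)
```

View pics/c0.png

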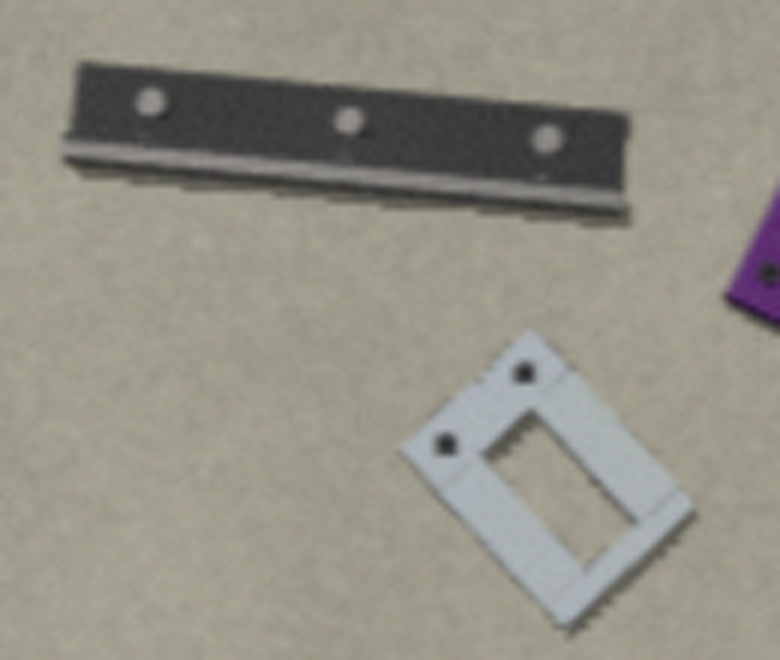

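The crop shows the blade's working top edge from (63,158) to (629,208). The frame's top corners are at (533,330), (402,447), (567,622) and (695,508), and its screws at (525,372) and (446,444).

```bash
cat >> h.py <<'E'
def fit(P):  # top corners: (broad +y, broad -y, narrow -y, narrow +y), world xy -> centre, yaw
    M=np.array([[.06,.045],[.06,-.045],[-.06,-.045],[-.06,.045]]);P=np.array(P)[:,:2];c=P.mean(0)
    H=M.T@(P-c);a=np.arctan2(H[0,1]-H[1,0],H[0,0]+H[1,1]);R=np.array([[np.cos(a),-np.sin(a)],[np.sin(a),np.cos(a)]])
    return c,a,np.abs(P-c-M@R.T).max()
E
python3 - <<'E'
from h import *
f=arm.grab_frame("top")
q=lambda u,v,z:ray(f,170+u/6-.4,130+v/6-.4,z)
a,b=q(63,158,.026),q(629,208,.026)
print("bar",a,b,(a+b)/2,np.linalg.norm(a-b), "bar x dir yaw",np.arctan2(*(a-b)[[1,0]])-np.pi/2)
c,y,e=fit([q(402,447,.024),q(533,330,.024),q(695,508,.024),q(567,622,.024)])
print("frame",c,y,e,"window",c-.008*np.array([np.cos(y),np.sin(y)]))
print("screws",q(525,372,.026),q(446,444,.026))
for n,(u,v),z in [("purple",(493,273),.024),("knob",(577,255),.03),("vial",(569,325),.062),("dish",(214,345),.01),("brown",(517,392),.024)]: print(n,ray(f,u*.64,v*.64,z))
E
```

```text
bar [0.64713198 0.21287145 0.026     ] [ 0.6149728  -0.06661681  0.026     ] [0.63105239 0.07312732 0.026     ] 0.28133236178197146 bar x dir yaw -0.11456068185499646
frame [ 0.48297124 -0.02338599] 0.712938779616207 0.003476317813018867 window [ 0.4769197  -0.02861847]
screws [ 0.53447829 -0.01292477  0.026     ] [0.49996777 0.02669393 0.026     ]
purple [ 0.58076336 -0.1878181   0.024     ]
knob [ 0.61036602 -0.34835563  0.03      ]
vial [ 0.47477485 -0.31754179  0.062     ]
dish [0.45882922 0.34367376 0.01      ]
brown [ 0.35529945 -0.22301319  0.024     ]
```

```bash
cat >> h.py <<'E'
from scipy.spatial.transform import Rotation as Ro
def go(x,y,z,psi):  # row for a world target, tool down, tool x at yaw psi
    s=arm.sense();R=Ro.from_quat(np.roll(s["tcp_rot"],-1))
    T=Ro.from_euler('z',psi)*Ro.from_euler('x',np.pi)
    d=R.inv().apply(np.array([x,y,z])-s["tcp_pos"]);w=(R.inv()*T).as_rotvec()
    print("t",round(s["time_s"],2),"tcp",s["tcp_pos"].round(4),"F",np.round(s["ft_force"],1),"grip",round(s["gripper_width"],4),"row",np.r_[d,w].round(4))
E
python3 -c "
from h import *
go(.4627,0,.17,.713)"
```

```text
t 0.2 tcp [ 0.1713 -0.6007  0.2308] F [ 0.2  0.2 -0.8] grip 0.0857 row [ 4.450e-01 -4.976e-01  6.130e-02 -1.100e-03 -2.000e-04 -4.351e-01]
```

```bash
python3 -m crank '[0.445,-0.4975,0.06,0,0,-0.435,0.445,-0.4975,0.06,0,0,-0.435,0.445,-0.4975,0.06,0,0,-0.435,0.445,-0.4975,0.06,0,0,-0.435,0.445,-0.4975,0.06,0,0,-0.435,0.445,-0.4975,0.06,0,0,-0.435,0.445,-0.4975,0.06,0,0,-0.435,0.445,-0.4975,0.06,0,0,-0.435,0.445,-0.4975,0.06,0,0,-0.435,0.445,-0.4975,0.06,0,0,-0.435,0.445,-0.4975,0.06,0,0,-0.435,0.445,-0.4975,0.06,0,0,-0.435,0.445,-0.4975,0.06,0,0,-0.435,0.445,-0.4975,0.06,0,0,-0.435,0.445,-0.4975,0.06,0,0,-0.435,0.445,-0.4975,0.06,0,0,-0.435,0.445,-0.4975,0.06,0,0,-0.435,0.445,-0.4975,0.06,0,0,-0.435,0.445,-0.4975,0.06,0,0,-0.435,0.445,-0.4975,0.06,0,0,-0.435]' -0.18 30
python3 -c "
from h import *
go(.4627,0,.012,.713);print(arm.sense()['joint_positions'].round(2))"
```

```text
time_s: 1.87
tcp_pos: [0.462, -0.0024, 0.1712]
tcp_rot: [0.0, 0.938, 0.348, -0.001]
ft_force: [0.1, -0.0, -0.1]
gripper_width: 0.0503
finger_force: 0.0
t 1.87 tcp [ 0.462  -0.0024  0.1712] F [ 0.1 -0.  -0.1] grip 0.0503 row [ 0.0024 -0.0014  0.1592  0.0002  0.0018 -0.0027]
[-0.    0.59 -0.14  2.11  0.18  0.46 -1.15]
```

```bash
python3 -m crank '[0.002,-0.001,0.04,0,0,0,0.002,-0.001,0.08,0,0,0,0.002,-0.001,0.12,0,0,0,0.002,-0.001,0.125,0,0,0,0.002,-0.001,0.125,0,0,0,0.002,-0.001,0.125,0,0,0]'
python3 -c "
from h import *
go(.4627,0,.012,.713)
f=arm.grab_frame('side');crop(f,'pics/c1.png',190,140,110,100,6)"
```

```text
time_s: 2.37
tcp_pos: [0.4639, 0.0003, 0.0475]
tcp_rot: [0.0, 0.938, 0.348, 0.0]
ft_force: [-0.5, 0.6, 1.6]
gripper_width: 0.0501
finger_force: 0.0
t 2.37 tcp [4.639e-01 3.000e-04 4.750e-02] F [-0.5  0.6  1.6] grip 0.0501 row [-0.0011 -0.0006  0.0355  0.0008  0.0001 -0.0022]
```

View pics/c1.png

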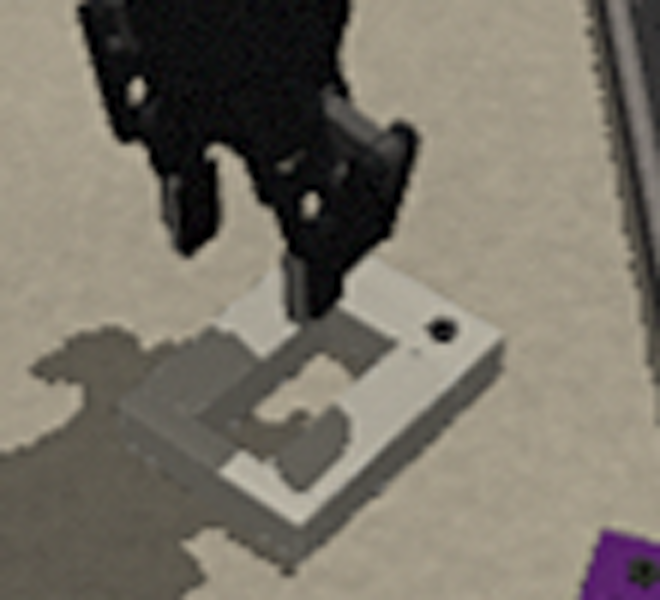

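The crop shows the near finger over the window, its tip at (310,315), and the other finger beyond the far long wall. They straddle the wall correctly, so I'll descend, then close.

```bash
python3 -m crank '[-0.001,0,0.018,0,0,0,-0.001,0,0.03,0,0,0,-0.001,0,0.036,0,0,0,-0.001,0,0.036,0,0,0,-0.001,0,0.036,0,0,0]'
python3 -m crank '[0,0,0,0,0,0,0,0,0,0,0,0,0,0,0,0,0,0,0,0,0,0,0,0,0,0,0,0,0,0,0,0,0,0,0,0,0,0,0,0,0,0,0,0,0,0,0,0]' 1 40
```

```text
time_s: 2.83
tcp_pos: [0.4647, 0.0004, 0.0127]
tcp_rot: [0.001, 0.937, 0.349, 0.002]
ft_force: [0.1, -0.5, 0.2]
gripper_width: 0.0503
finger_force: 0.0
time_s: 3.5
tcp_pos: [0.4641, 0.0007, 0.0121]
tcp_rot: [0.001, 0.937, 0.349, 0.002]
ft_force: [-0.1, 0.9, 11.2]
gripper_width: 0.0271
finger_force: 39.0
```

```bash
cat >> h.py <<'E'
BO=np.array([.6311,.0731]);BY=-.1146
def bar(x,y): return BO+np.array([[np.cos(BY),-np.sin(BY)],[np.sin(BY),np.cos(BY)]])@[x,y]
E
python3 -c "
from h import *
go(*bar(-.125,.0015),.0121,1.456);go(*bar(-.084,.0015),.0121,1.456)"
```

```text
t 3.5 tcp [0.4641 0.0007 0.0121] F [-0.1  0.9 11.2] grip 0.0271 row [ 9.010e-02 -3.860e-02  2.000e-04  3.000e-03 -1.500e-03 -7.435e-01]
t 3.5 tcp [0.4641 0.0007 0.0121] F [-0.1  0.9 11.2] grip 0.0271 row [ 1.179e-01 -8.400e-03  3.000e-04  3.000e-03 -1.500e-03 -7.435e-01]
```

```bash
python3 -m crank '[0.007,-0.003,0,0,0,-0.05,0.014,-0.006,0,0,0,-0.11,0.021,-0.009,0,0,0,-0.17,0.028,-0.012,0,0,0,-0.23,0.035,-0.015,0,0,0,-0.29,0.042,-0.018,0,0,0,-0.35,0.049,-0.021,0,0,0,-0.41,0.056,-0.024,0,0,0,-0.47,0.063,-0.027,0,0,0,-0.53,0.07,-0.03,0,0,0,-0.59,0.077,-0.033,0,0,0,-0.65,0.084,-0.036,0,0,0,-0.71,0.09,-0.0386,0,0,0,-0.7435,0.09,-0.0386,0,0,0,-0.7435,0.09,-0.0386,0,0,0,-0.7435]'
python3 -c "
from h import *
go(*bar(-.084,.0015),.0121,1.456)
f=arm.grab_frame('top');crop(f,'pics/c2.png',170,130,130,100,6)"
```

```text
time_s: 4.75
tcp_pos: [0.5065, 0.0872, 0.0122]
tcp_rot: [0.001, 0.747, 0.665, -0.0]
ft_force: [-0.8, -3.2, 9.8]
gripper_width: 0.027
finger_force: 39.5
t 4.75 tcp [0.5065 0.0872 0.0122] F [-0.8 -3.2  9.8] grip 0.027 row [ 0.0018  0.0414  0.0002  0.002   0.0023 -0.001 ]
```

View pics/c2.png

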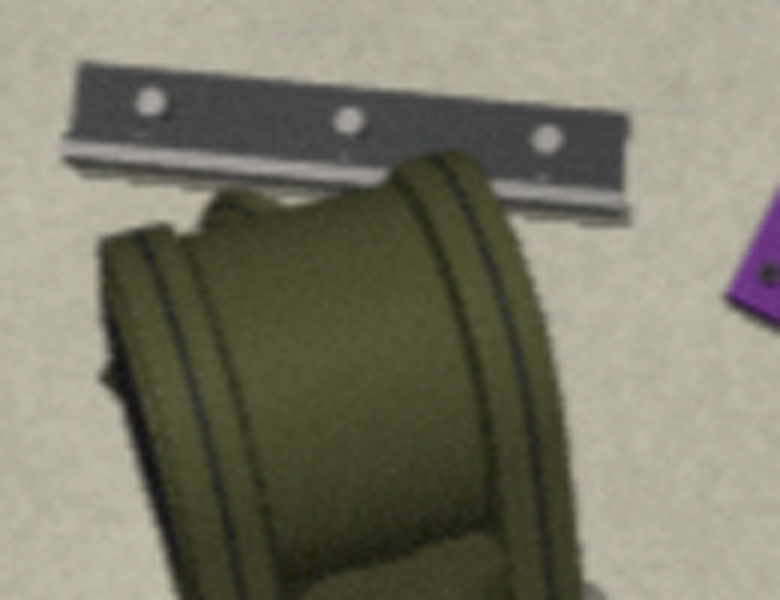

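The arm hides the frame from above, so I'll move in to about 8 mm from the blade and use the side camera.

```bash
python3 -m crank '[0.001,0.008,0,0,0,0,0.001,0.016,0,0,0,0,0.001,0.024,0,0,0,0,0.001,0.032,0,0,0,0,0.0015,0.0414,0,0,0,0,0.0015,0.0414,0,0,0,0,0.0015,0.0414,0,0,0,0]'
python3 -c "
from h import *
go(*bar(-.076,.0015),.0121,1.456)
f=arm.grab_frame('side');crop(f,'pics/c3.png',220,120,120,100,6)"
```

```text
time_s: 5.38
tcp_pos: [0.5469, 0.0856, 0.0121]
tcp_rot: [-0.0, 0.747, 0.665, 0.0]
ft_force: [-2.0, 0.2, 10.7]
gripper_width: 0.0269
finger_force: 40.6
t 5.38 tcp [0.5469 0.0856 0.0121] F [-2.   0.2 10.7] grip 0.0269 row [-0.0013  0.0091  0.      0.     -0.0002 -0.0001]
```

View pics/c3.png

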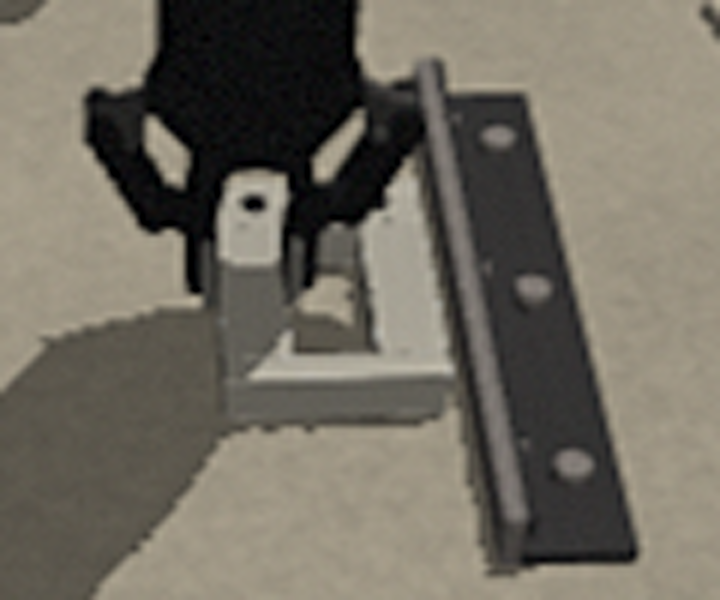

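The side view shows the frame roughly parallel to the blade with a small gap: the near corner is at (455,375) and the blade foot at about x=470. I'll press slowly.

```bash
python3 -m crank '[0,0.003,0,0,0,0,0,0.005,0,0,0,0,0,0.007,0,0,0,0,0,0.008,0,0,0,0,0,0.008,0,0,0,0]'
python3 -m crank '[0,0.001,0,0,0,0,0,0.002,0,0,0,0,0,0.002,0,0,0,0]'
```

```text
time_s: 5.85
tcp_pos: [0.5521, 0.0851, 0.0121]
tcp_rot: [-0.001, 0.746, 0.666, -0.002]
ft_force: [-7.6, 0.7, 14.2]
gripper_width: 0.027
finger_force: 41.1
time_s: 6.1
tcp_pos: [0.5539, 0.0849, 0.0121]
tcp_rot: [-0.001, 0.746, 0.666, -0.002]
ft_force: [-7.3, 0.4, 14.6]
gripper_width: 0.0271
finger_force: 41.1
```

```bash
python3 -m crank '[0,0.001,0,0,0,0,0,0.002,0,0,0,0,0,0.002,0,0,0,0]'
python3 -m crank '[0,0.001,0,0,0,0,0,0.002,0,0,0,0,0,0.002,0,0,0,0]'
python3 -m crank '[0,0.001,0,0,0,0,0,0.002,0,0,0,0,0,0.002,0,0,0,0]'
python3 -c "
from h import *
go(*bar(-.076,.0015),.0121,1.456);print(arm.sense()['ft_torque'])
f=arm.grab_frame('side');crop(f,'pics/c4.png',240,125,90,85,7)"
```

```text
time_s: 6.35
tcp_pos: [0.5555, 0.0848, 0.0121]
tcp_rot: [-0.002, 0.746, 0.666, -0.002]
ft_force: [-9.8, 1.1, 14.9]
gripper_width: 0.0272
finger_force: 41.2
time_s: 6.6
tcp_pos: [0.5555, 0.0848, 0.0121]
tcp_rot: [-0.003, 0.746, 0.666, -0.003]
ft_force: [-12.5, 1.9, 17.8]
gripper_width: 0.0268
finger_force: 41.7
time_s: 6.85
tcp_pos: [0.5556, 0.0848, 0.012]
tcp_rot: [-0.003, 0.746, 0.666, -0.005]
ft_force: [-16.3, 2.3, 21.4]
gripper_width: 0.0267
finger_force: 42.1
t 6.85 tcp [0.5556 0.0848 0.012 ] F [-16.3   2.3  21.4] grip 0.0267 row [-0.0015  0.0003 -0.0001 -0.0115  0.0025  0.0024]
[ 0.45533309  3.30453476 -0.11531358]
```

View pics/c4.png

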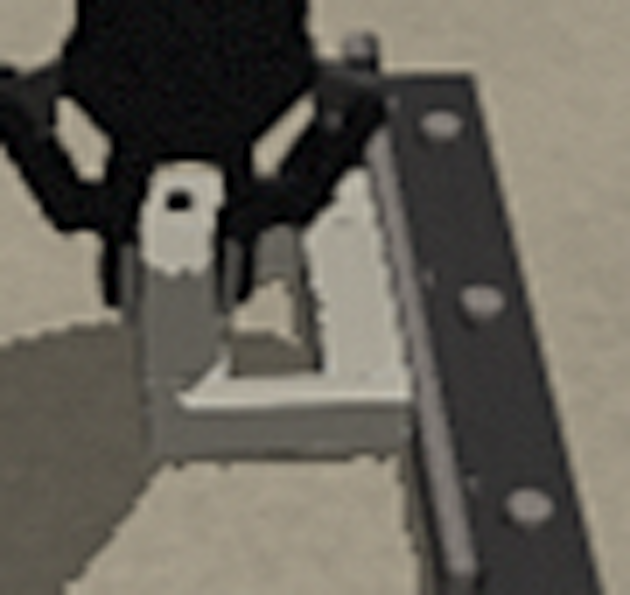

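Force rose to 16 N with the tool stalled, and the frame's edge lies along the blade from (410,395) up to (370,165). The long side is pressed flush, so I'll back off and turn.

```bash
python3 -m crank '[0,-0.008,0,0,0,0,0,-0.016,0,0,0,0,0,-0.024,0,0,0,0,0,-0.032,0,0,0,0,0,-0.04,0,0,0,0,0,-0.048,0,0,0,0,0,-0.056,0,0,0,0,0,-0.06,0,0,0,0,0,-0.06,0,0,0,0]'
python3 -c "
from h import *
go(*bar(-.13,.031),.0121,-.1146)"
```

```text
time_s: 7.65
tcp_pos: [0.5057, 0.0914, 0.0121]
tcp_rot: [0.001, 0.746, 0.666, 0.002]
ft_force: [2.1, -0.5, 10.3]
gripper_width: 0.0265
finger_force: 41.0
t 7.65 tcp [0.5057 0.0914 0.0121] F [ 2.1 -0.5 10.3] grip 0.0265 row [ 0.0272 -0.0033  0.      0.0027 -0.0056  1.571 ]
```

```bash
python3 -m crank '[0.001,0,0,0,0,0.08,0.003,0,0,0,0,0.17,0.005,0,0,0,0,0.26,0.007,-0.001,0,0,0,0.35,0.009,-0.001,0,0,0,0.44,0.011,-0.001,0,0,0,0.53,0.013,-0.001,0,0,0,0.62,0.015,-0.002,0,0,0,0.71,0.017,-0.002,0,0,0,0.8,0.019,-0.002,0,0,0,0.89,0.021,-0.002,0,0,0,0.98,0.023,-0.003,0,0,0,1.07,0.025,-0.003,0,0,0,1.16,0.027,-0.003,0,0,0,1.25,0.027,-0.003,0,0,0,1.34,0.027,-0.003,0,0,0,1.43,0.027,-0.003,0,0,0,1.52,0.027,-0.003,0,0,0,1.571,0.027,-0.003,0,0,0,1.571,0.027,-0.003,0,0,0,1.571]'
python3 -c "
from h import *
go(*bar(-.067,.031),.0121,-.1146);print(arm.sense()['joint_positions'].round(2))
f=arm.grab_frame('side');crop(f,'pics/c5.png',210,115,125,100,6)"
```

```text
time_s: 9.32
tcp_pos: [0.5043, 0.118, 0.012]
tcp_rot: [-0.0, 0.998, -0.058, 0.001]
ft_force: [-0.1, 0.4, 13.2]
gripper_width: 0.0273
finger_force: 41.3
t 9.32 tcp [0.5043 0.118  0.012 ] F [-0.1  0.4 13.2] grip 0.0273 row [ 0.0641 -0.0011  0.0001 -0.0008 -0.0025 -0.0017]
[-0.32  0.93  0.    2.03 -0.    0.18 -2.01]
```

View pics/c5.png

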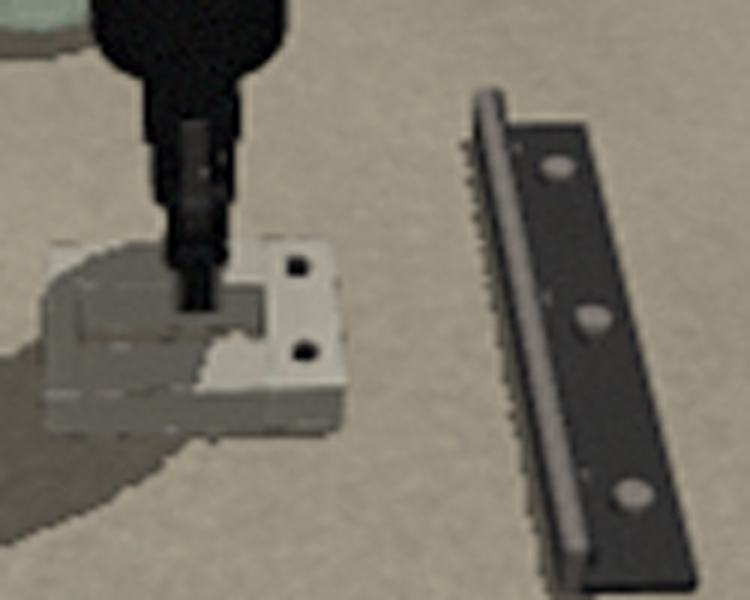

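The broad end now faces the blade: its top corners are at (335,243) and (345,388), and the narrow end's at (50,245) and (45,392). I'll check the frame's yaw.

```bash
python3 - <<'E'
from h import *
f=arm.grab_frame("side")
q=lambda u,v,z:ray(f,210+u/6-.4,115+v/6-.4,z)
c,y,e=fit([q(335,243,.024),q(345,388,.024),q(45,392,.024),q(50,245,.024)]);print(c,y,e)
a,b=q(335,243,.024),q(345,388,.024);print(a,b,np.arctan2(*(a-b)[[1,0]])-np.pi/2)
a,b=q(476,95,.026),q(555,550,.026);print("bar",a,b,np.linalg.norm(a-b),np.arctan2(*(a-b)[[1,0]])-np.pi/2)
E
```

```text
[0.49944308 0.08601893] -0.14429332081912696 0.0014606005821084928
[0.56502476 0.12046309 0.024     ] [0.55204444 0.03387609 0.024     ] -0.1488026588854705
bar [0.64779935 0.20887578 0.026     ] [ 0.61099851 -0.06376545  0.026     ] 0.2751136906915597 -0.13416811170055065
```

The frame and blade agree within about 0.01 rad. Next I'll approach and press.

```bash
python3 -m crank '[0.008,0,0,0,0,0,0.016,0,0,0,0,0,0.024,0,0,0,0,0,0.032,-0.001,0,0,0,0,0.04,-0.001,0,0,0,0,0.048,-0.001,0,0,0,0,0.055,-0.001,0,0,0,0,0.06,-0.001,0,0,0,0,0.064,-0.001,0,0,0,0,0.064,-0.001,0,0,0,0,0.064,-0.001,0,0,0,0]'
python3 -m crank '[0.002,0,0,0,0,0,0.004,0,0,0,0,0,0.006,0,0,0,0,0,0.006,0,0,0,0,0]'
python3 -m crank '[0.001,0,0,0,0,0,0.002,0,0,0,0,0,0.002,0,0,0,0,0]'
python3 -m crank '[0.001,0,0,0,0,0,0.002,0,0,0,0,0,0.002,0,0,0,0,0]'
python3 -c "
from h import *
go(*bar(-.0585,.031),.0121,-.1146);print(arm.sense()['ft_torque'])"
```

```text
time_s: 10.33
tcp_pos: [0.5637, 0.1116, 0.0119]
tcp_rot: [0.0, 0.998, -0.058, -0.003]
ft_force: [-7.4, -0.2, 18.3]
gripper_width: 0.0272
finger_force: 42.0
time_s: 10.67
tcp_pos: [0.5687, 0.1111, 0.0119]
tcp_rot: [0.0, 0.998, -0.057, -0.004]
ft_force: [-9.9, 0.3, 20.0]
gripper_width: 0.0272
finger_force: 42.3
time_s: 10.92
tcp_pos: [0.57, 0.111, 0.0119]
tcp_rot: [0.0, 0.998, -0.057, -0.004]
ft_force: [-11.2, 0.7, 21.2]
gripper_width: 0.0268
finger_force: 42.3
time_s: 11.17
tcp_pos: [0.5722, 0.1108, 0.0119]
tcp_rot: [0.0, 0.998, -0.057, -0.004]
ft_force: [-9.9, 1.1, 19.8]
gripper_width: 0.0268
finger_force: 42.3
t 11.17 tcp [0.5722 0.1108 0.0119] F [-9.9  1.1 19.8] grip 0.0268 row [ 0.0043 -0.0003 -0.0002  0.0011  0.0085 -0.0003]
[ 0.17162549  2.06299296 -0.20464018]
```

```bash
python3 -m crank '[0.001,0,0,0,0,0,0.002,0,0,0,0,0,0.003,0,0,0,0,0,0.003,0,0,0,0,0]'
python3 -m crank '[0.001,0,0,0,0,0,0.002,0,0,0,0,0,0.002,0,0,0,0,0]'
python3 -m crank '[0.001,0,0,0,0,0,0.002,0,0,0,0,0,0.002,0,0,0,0,0]'
python3 -c "
from h import *
go(*bar(-.0585,.031),.0121,-.1146);print(arm.sense()['ft_torque'])"
```

```text
time_s: 11.5
tcp_pos: [0.5754, 0.1105, 0.0119]
tcp_rot: [0.0, 0.998, -0.057, -0.004]
ft_force: [-9.6, 0.4, 20.0]
gripper_width: 0.0267
finger_force: 42.3
time_s: 11.75
tcp_pos: [0.5771, 0.1103, 0.0119]
tcp_rot: [0.0, 0.998, -0.057, -0.004]
ft_force: [-9.5, 0.7, 19.5]
gripper_width: 0.0267
finger_force: 42.3
time_s: 12.0
tcp_pos: [0.5771, 0.1103, 0.0119]
tcp_rot: [0.0, 0.998, -0.057, -0.006]
ft_force: [-13.6, 1.1, 23.6]
gripper_width: 0.027
finger_force: 42.7
t 12.0 tcp [0.5771 0.1103 0.0119] F [-13.6   1.1  23.6] grip 0.027 row [-0.0006 -0.0002 -0.0002  0.0016  0.0126  0.    ]
[ 0.30014443  2.82259951 -0.20995157]
```

```bash
python3 -m crank '[0.001,0,0,0,0,0,0.002,0,0,0,0,0,0.002,0,0,0,0,0,0.002,0,0,0,0,0,0.002,0,0,0,0,0]'
python3 -c "
from h import *
f=arm.grab_frame('side');crop(f,'pics/c6.png',240,115,100,95,6)"
```

```text
time_s: 12.42
tcp_pos: [0.5775, 0.1103, 0.0118]
tcp_rot: [0.001, 0.998, -0.057, -0.008]
ft_force: [-15.4, 1.2, 25.2]
gripper_width: 0.0268
finger_force: 43.1
```

View pics/c6.png

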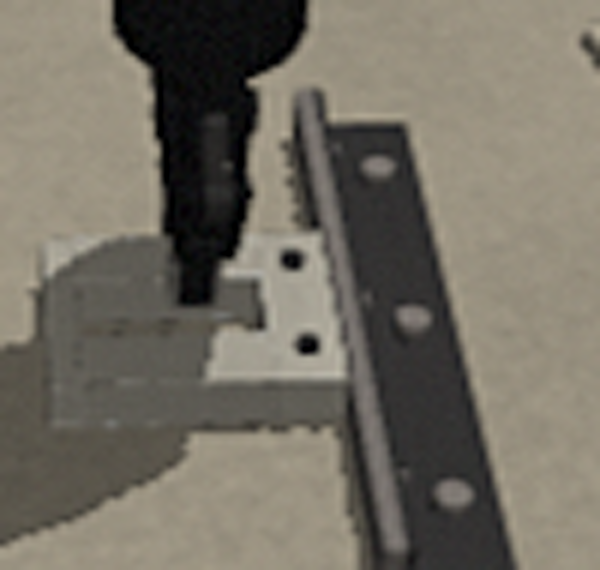

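The broad end lies flush along the blade from (322,235) to (348,380). I'll release in place, then rise straight up.

```bash
python3 -m crank '[0,0,0,0,0,0,0,0,0,0,0,0,0,0,0,0,0,0,0,0,0,0,0,0,0,0,0,0,0,0,0,0,0,0,0,0]' -0.18
python3 -c "
from h import *
go(*bar(-.0585,.031),.0121,-.1146)"
```

```text
time_s: 12.97
tcp_pos: [0.5863, 0.1092, 0.0101]
tcp_rot: [0.0, 0.998, -0.057, 0.0]
ft_force: [-0.5, 0.0, -0.1]
gripper_width: 0.0502
finger_force: 0.0
t 12.97 tcp [0.5863 0.1092 0.0101] F [-0.5  0.  -0.1] grip 0.0502 row [-0.0099 -0.0003 -0.002   0.0002 -0.0001 -0.0003]
```

```bash
python3 -m crank '[-0.005,0,-0.001,0,0,0,-0.008,0,-0.01,0,0,0,-0.008,0,-0.03,0,0,0,-0.008,0,-0.06,0,0,0,-0.008,0,-0.1,0,0,0,-0.02,0,-0.14,0,0,0,-0.06,0,-0.15,0,0,0,-0.1,0,-0.15,0,0,0,-0.14,0,-0.15,0,0,0,-0.14,0,-0.15,0,0,0,-0.14,0,-0.15,0,0,0]'
python3 -c "
from h import *
f=arm.grab_frame('side');crop(f,'pics/c7.png',240,115,100,95,6)"
```

```text
time_s: 13.88
tcp_pos: [0.4435, 0.1253, 0.1609]
tcp_rot: [0.0, 0.998, -0.056, -0.002]
ft_force: [0.5, 0.6, 1.3]
gripper_width: 0.0505
finger_force: 0.0
```

View pics/c7.png

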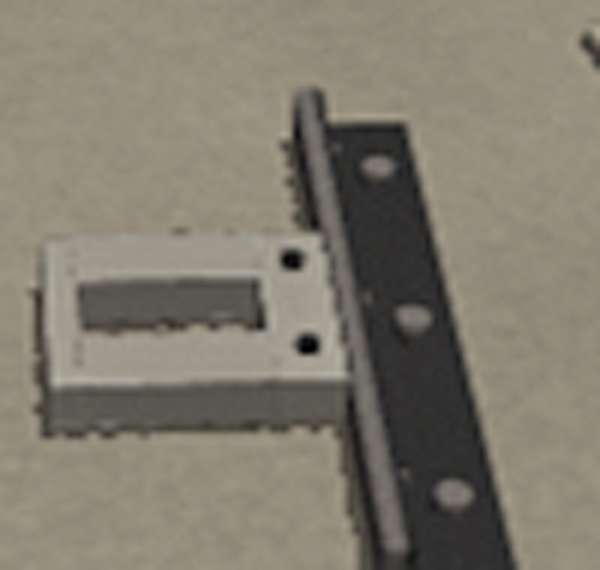

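The frame lies flat and flush against the blade, from (322,235) to (348,380), and the robot is clear of it. I'm handing the job in.

```bash
python3 -c "
from workcell import arm
print(arm.close_job())"
```

```text
the job is handed in; nothing more can be done
None
```

I pressed a long side and then the broad end of the aluminium frame flush against the blade, left it lying flush near the bar's middle, and handed the job in at about 14 s; no verdict was returned.

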